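Shift the tile grinder into the gear marked by the pin

ROBOT

A 6-joint arm with a two-finger parallel gripper is mounted at the origin on the work surface. World frame = base frame: x ahead of the robot, y to its left, z up, the work surface at z = 0. Lengths are in m, angles in rad, forces in N, time in s.
With the tool pointing down it reaches from about 0.3 to 0.875 m from the base axis. Payload 6.4 kg.
Tool frame: the origin (TCP) lies at the very end of the fingers, on their centre line; the grasp point (between the pads) lies bot.hold_point_z behind it (bot.hold_point_z is the distance from the TCP to the grasp point, in m); z points along the fingers, x is the direction in which the jaws open and shut, and the axes are right-handed (so a half turn about z gives the same grasp; the last joint's range is limited). The gripper opens to 88 mm and grips with 3 to 60 N. Pads are 18 mm wide; open, the fingers measure 123 mm over their backs; the gripper's body (75 mm by 187 mm) begins 45 mm behind the grasp point.
Start: joints at [1.01, 0.181, 1.607, -0, 1.354, -0.206], TCP at [0.2, 0.539, 0.239] pointing down, gripper open.
Joint ranges: [-2.99, 2.99], [-0.89, 2.07], [0.3, 2.58], [-1.14, 4.28], [0, 2.63], [-3.12, 3.12]. Speed limits (rad/s): [2.57, 2.57, 3.01, 3.14, 3.14, 3.14].

INTERFACE

Orientations are given as a 3x3 rotation matrix whose columns are the frame's x, y, z axes.
In Python, from workcell import bot, fingers, kinematics, sensors, optics, hand_in gives the robot as it stands. Calls block until the motion is done:
- bot.reach(position, orientation): joint-space move of the TCP to a pose.
- bot.move_linear(position, rot=None, max_speed=0.15, max_force=None): straight line of the TCP; rot=None keeps the orientation; max_speed is the mean speed in m/s. With max_force (N) it stops when the force on the tool has changed by that much, and returns True; else False.
- bot.goto_joints(angles): joint-space move.
- fingers.move_gripper(opening): finger opening in m; the grip force is fixed at half the most; returns when the fingers have stopped.
- bot.sleep(seconds).
- kinematics.solve_ik(position, orientation): joint angles nearest the present ones, or None.
- sensors.observe(): the state.
- optics.capture(name): name is "side" or "top" or "wrist"; returns the picture (480x640x3 uint8, red, green, blue); there is no depth.
- optics.camera_params(name): a dict with "intrinsics" (3x3 intrinsics, pixels), "D" ([k1, k2, p1, p2, k3] as OpenCV has them; the pictures are not rectified), "R" (3x3) and "t" (3): a world point X has camera coordinates R X + t; the wrist camera has in their place "tool_from_camera" (4x4, takes a point from camera to tool coordinates, whose origin is the TCP and whose axes are the tool frame's). Camera axes: x right, y down, z forward; pixel columns grow to the right and rows downward; lengths in m; the calibration is good to about 2 mm. A picture is of the moment at which its call begins: read the wrist's pose just before it. camera_params takes no time and is no camera call.
A pose or a line that the arm cannot do raises bot.PlanningError and nothing moves.
- hand_in(): hands the job in, once; it reports no verdict.
The state is a dict: "t": time; "q": joint angles; "dq": joint speeds; "effort": joint torques, N m; "tcp_pos": TCP position; "orientation": TCP orientation; "wrist_force": force on the tool from outside, world axes, zero at the start; "ft_torque": the same for the moment, N m; "gripper_width": finger opening in m.
Only numpy, scipy, OpenCV 4.12 (cv2) and the standard library are available. Lean on these libraries where they do the work, as an engineer would, in place of code of your own. Each camera call takes 0.05 s, during which the arm holds its last target.

TASK

The tile grinder's gear lever is parked in the short slot in the middle of its gate. With your fingertips push its ball knob out of park, across the neutral cross slot, and fully home into the one corner slot that is marked by the upright brass pin, without running it into any of the other corner slots. Only push: do not take the knob between the fingers, and leave the loose things on the grinder and around it where they are.

Things in the scene. Friction and masses are not known exactly. Their poses are not given: they have to be found in the camera images.
- grinder: Bench tile grinder, fixed. Grey console 200 (x) x 260 (y) x 104 mm, on it a 140 x 140 mm gate plate, top 110 mm above the table. Splash pan with steel disc (r 95, 110 mm high) behind at x +205 mm. Origin on the table under the gate's middle; x along the slots, away from the robot, y to the left, z up; turned up to 0.4 rad.
- gate (a point): Gate's middle at the plate's top, axes as the grinder's. Slots 15 mm wide, walls solid with rounded corners: a neutral cross slot along y (stem axis reaches y = +26 and -26 mm), from each end of it one corner slot to +x and one to -x (stem reaches x = +25, -25 mm), from its middle the park slot to -x only. Nothing near it stands over 30 mm above the plate except the lever.
- knob (a point): Centre of the black 34 mm ball knob on the lever. The stem, 10 mm thick, rocks about a pivot 20 mm above the table; knob centre 170 mm from the pivot: 190 mm above the table upright, 178 mm in a corner slot. In gate axes the knob reaches x = +44 or -44 mm at a slot's end, y = +47 or -47 mm at the cross slot's ends. Axes turn with the lever.
- select (a joint): Rocking of the lever across the gate, rad: 0 in the middle (park slot), +0.281 at the stop in line with the left (+y) corner slots, -0.281 at the right (-y) ones. About 2 N at the knob moves it against friction; it stays where it is left.
- shift (a joint): Rocking of the lever along the slots, rad: 0 in the neutral cross slot, +0.26 at the stop in a far (+x) slot, -0.26 at the stop in a near (-x) slot. Starts in the park slot, -0.19 to -0.255, select about 0. About 2 N at the knob moves it; it stays where it is left and does not snap.
- pin_top (a point): Top of the upright brass marker pin, 18 mm thick, 30 mm high, fixed on the plate just past the closed end of one of the four corner slots, the marked one: x = +56 or -56, y = +26 or -26 mm in gate axes (varies). The other three places carry flat brass plugs 18 mm across, 3 mm high.
- tile: Loose blue ceramic tile 40 x 40 x 8 mm lying on the console left of the gate, about y +102 mm; origin under its centre. Bystander.
- weight: Loose brass cylinder, 28 mm across and 28 mm high, on the console right of the gate, about y -108 mm; origin under its centre. Bystander.
- nippers: Tile nippers, 165 mm long, 18 mm high, lying on the table left of the grinder. Bystander.
- hammer: Hammer, 260 mm long, lying on the table right of the grinder. Bystander.
- mug: White mug, 90 mm high, on the table far left. Bystander.
- bottle: Black bottle, 170 mm high, on the table far left. Bystander.
- slabs: Block of stone slabs 100 x 70 x 30 mm, on the table far right. Bystander.

How it is judged:
By the outcome, as a careful person would: the job done as asked, in the order asked, and still so for the second after the job is handed in, with the robot touching nothing.
It also fails if it takes over 51 s, if anything falls off the work surface, if the arm or the gripper's body presses on something with over 40 N, if the wrist force passes 120 N, or if a joint passes its speed limit or range.

## Working session

There is one attempt and no reset: what is moved stays moved. The work goes in short steps, each a Python script; the robot and the scene stay as the last script left them, time stands still between calls to the robot, and variables do not carry over. Pictures are saved under pics/ and viewed, and the job is handed in when it is done.

```bash
ls; mkdir -p pics; python3 - <<'E'
from workcell import bot, fingers, kinematics, sensors, optics
import cv2
for n in ("top","side"):
    im=optics.capture(n); cv2.imwrite(f"pics/{n}0.png",im[:,:,::-1]); p=optics.camera_params(n); print(n,p)
s=sensors.observe(); print(s, bot.hold_point_z)
print(optics.camera_params("wrist"))
E
```

```text
pics
top {'intrinsics': array([[560.06739635,   0.        , 327.82501273],
       [  0.        , 560.06739635, 241.75314096],
       [  0.        ,   0.        ,   1.        ]]), 'D': array([-0.07289157,  0.        ,  0.        ,  0.        ,  0.        ]), 'R': array([[ 0.01249972, -0.999679  ,  0.02203776],
       [-0.98697584, -0.01586991, -0.16008387],
       [ 0.16038222, -0.01974973, -0.98685738]]), 't': array([-0.03099769,  0.5629221 ,  1.48362829])}
side {'intrinsics': array([[553.22834569,   0.        , 318.96451885],
       [  0.        , 553.22834569, 243.36328053],
       [  0.        ,   0.        ,   1.        ]]), 'D': array([-0.14253109,  0.        ,  0.        ,  0.        ,  0.        ]), 'R': array([[ 0.69991102, -0.71395664,  0.01976027],
       [-0.36920401, -0.38534703, -0.84569265],
       [ 0.61140245,  0.58461404, -0.53330429]]), 't': array([-0.38520952,  0.3239999 ,  1.34623216])}
{'t': 0.1, 'q': array([ 1.00966506e+00,  1.81441167e-01,  1.60786687e+00, -3.74944361e-05,
        1.35381508e+00, -2.06351106e-01]), 'dq': array([-3.96513275e-04, -1.59109190e-03,
[... 522 characters left out ...]
'ft_torque': array([ 0.02222991, -0.03301206,  0.04297367]), 'gripper_width': 0.0879122101614683} 0.0187
{'intrinsics': array([[355.71733142,   0.        , 320.96273318],
       [  0.        , 355.71733142, 240.76142315],
       [  0.        ,   0.        ,   1.        ]]), 'D': array([0.018381, 0.      , 0.      , 0.      , 0.      ]), 'tool_from_camera': array([[ 9.99998688e-01, -9.73084650e-04, -1.29492823e-03,
        -5.60576282e-04],
       [ 1.31166292e-03,  9.55534050e-01,  2.94877872e-01,
        -7.50671952e-02],
       [ 9.50406882e-04, -2.94879184e-01,  9.55534072e-01,
        -1.46599907e-01],
       [ 0.00000000e+00,  0.00000000e+00,  0.00000000e+00,
         1.00000000e+00]])}
```

View pics/top0.png

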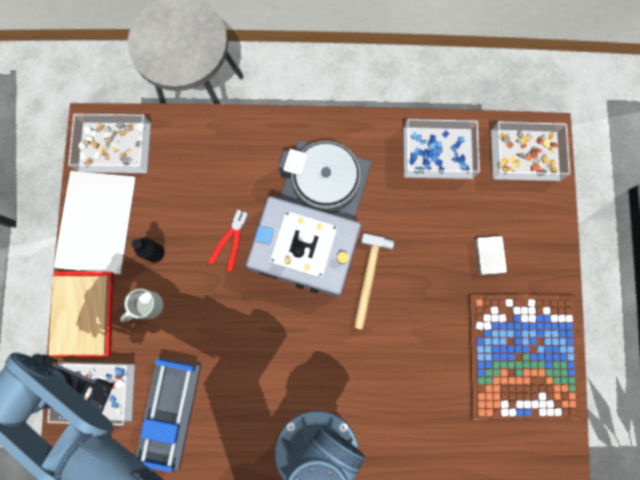

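View pics/side0.png

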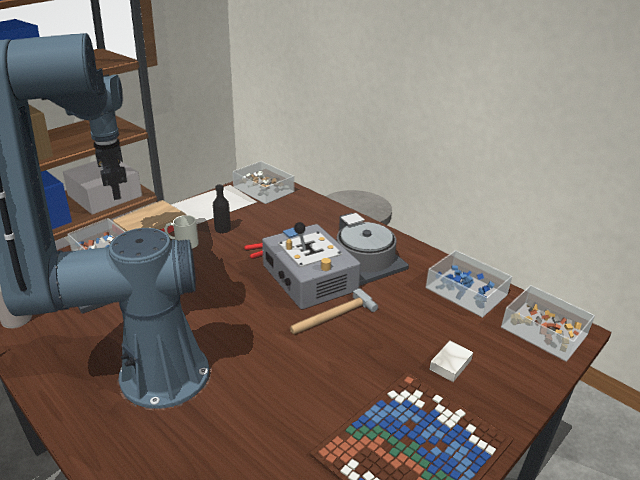

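The top view shows the grinder around (305,245), turned slightly clockwise. The side view shows the knob at (300,228), the weight at (326,265), and what looks like the pin at (289,243). I'll enlarge both crops next.

```bash
python3 - <<'E'
import cv2,numpy as np
a=cv2.imread("pics/top0.png")[190:300,240:370]; b=cv2.imread("pics/side0.png")[210:310,255:365]
a=cv2.resize(a,(0,0),fx=5,fy=5,interpolation=cv2.INTER_CUBIC);b=cv2.resize(b,(0,0),fx=5,fy=5,interpolation=cv2.INTER_CUBIC)
cv2.imwrite("pics/a.png",a);cv2.imwrite("pics/b.png",b)
E
```

```text
(no output)
```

View pics/a.png

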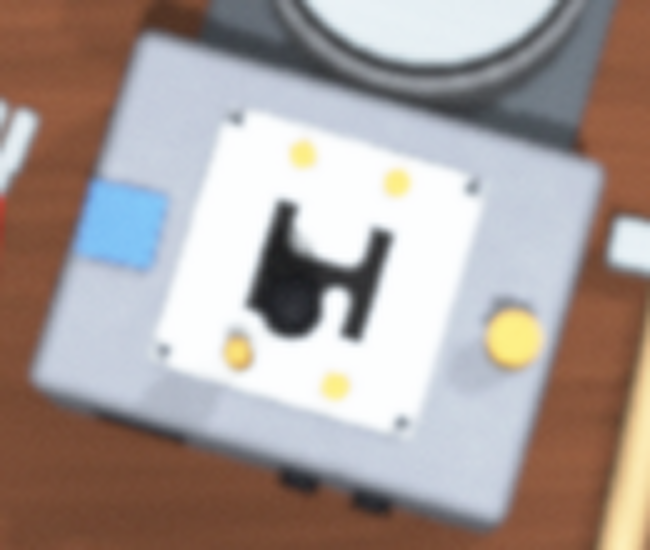

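View pics/b.png

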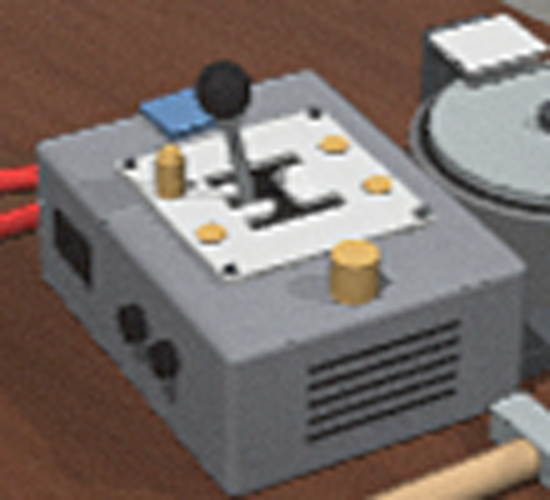

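The pin stands near-left (−x, +y): top-view crop (238,350), and upright in the side view at crop (170,172). The other three places are flat plugs. Next I'll measure the pose from the plugs (top view, z = 0.113) and triangulate the knob.

```bash
cat > h.py <<'E'
import cv2,numpy as np
from workcell import bot,fingers,kinematics,sensors,optics
def ray(n,uv,pose=None):
    p=optics.camera_params(n)
    x=cv2.undistortPoints(np.array([[uv]],float),p["intrinsics"],p["D"])[0,0]; d=np.array([x[0],x[1],1.])
    if n=="wrist":
        T=p["tool_from_camera"]; R=pose[1]@T[:3,:3]; return pose[0]+pose[1]@T[:3,3], R@d
    return -p["R"].T@p["t"], p["R"].T@d
def onz(n,uv,z,pose=None):
    o,d=ray(n,uv,pose); return o+d*(z-o[2])/d[2]
def tri(r1,r2):
    A=np.c_[r1[1],-r2[1]]; s=np.linalg.lstsq(A,r2[0]-r1[0],rcond=None)[0]
    a=r1[0]+s[0]*r1[1]; b=r2[0]+s[1]*r2[1]; return (a+b)/2,np.linalg.norm(a-b)
def fit(g,w):  # planar rigid
    g=np.array(g);w=np.array(w)[:,:2];gc=g-g.mean(0);wc=w-w.mean(0)
    th=np.arctan2((gc[:,0]*wc[:,1]-gc[:,1]*wc[:,0]).sum(),(gc*wc).sum())
    R=np.array([[np.cos(th),-np.sin(th)],[np.sin(th),np.cos(th)]]); t=w.mean(0)-R@g.mean(0)
    return th,R,t,np.linalg.norm((g@R.T+t)-w,axis=1)
def brass(im,sz=3):
    h=cv2.cvtColor(im,cv2.COLOR_BGR2HSV); m=cv2.inRange(h,(15,90,90),(33,255,255))
    n,l,s,c=cv2.connectedComponentsWithStats(m); return [(c[i].round(1),s[i,4],s[i,2:4]) for i in range(1,n) if s[i,4]>=sz]
E
python3 - <<'E'
from h import *
a=cv2.imread("pics/top0.png")
for c,ar,wh in brass(a,8):
    if 240<c[0]<370 and 190<c[1]<300: print(c,ar,wh)
for n,(x0,x1,y0,y1) in {"top":(285,318,230,262),"side":(290,312,218,237)}.items():
    g=cv2.imread(f"pics/{n}0.png"); g=cv2.cvtColor(g,cv2.COLOR_BGR2GRAY)
    m=np.zeros_like(g); m[y0:y1,x0:x1]=(g[y0:y1,x0:x1]<65)*255
    m=cv2.morphologyEx(m,cv2.MORPH_OPEN,cv2.getStructuringElement(cv2.MORPH_ELLIPSE,(7,7)))
    k,l,s,c=cv2.connectedComponentsWithStats(m); print(n,s[1:],c[1:])
E
```

```text
[300.  220.5] 12 [3 4]
[319.  226.2] 10 [3 4]
[365.6 287.7] 353 [25 83]
[342.  257.2] 84 [ 9 11]
[287.1 260.1] 22 [5 5]
[306.5 266.7] 14 [4 4]
top [[291 240  14  17 158]] [[297.4556962  247.66455696]]
side [[294 222  11  12  99]] [[299.18181818 227.36363636]]
```

```bash
python3 - <<'E'
from h import *
w=[onz("top",p,.113) for p in [(300,220.5),(319,226.2),(306.5,266.7)]]
g=[(.056,.026),(.056,-.026),(-.056,-.026)]
th,R,t,e=fit(g,w); print(th,t,e*1e3)
p,gap=tri(ray("top",(297.8,249)),ray("side",(299.2,227.4))); print(p,gap, R.T@(p[:2]-t))
pin=onz("top",(287.1,260.1),.135); print("pin",R.T@(pin[:2]-t))
q=sensors.observe()["q"]
# hover plan for wrist view: tool down, tool x along gate y
X=np.array([-R[0,1],-R[1,1],0]); Z=np.array([0,0,-1.])
for X in (X,-X):
  O=np.c_[X,np.cross(Z,X),Z]
  T=optics.camera_params("wrist")["tool_from_camera"]
  o,d=O@T[:3,3],O@T[:3,:3]@[0,0,1]
  print("camoff",o,d, kinematics.solve_ik(np.r_[t,.36],O))
E
```

```text
-0.27832828420546596 [0.54676781 0.04242698] [0.10270187 0.19425642 0.28823157]
[0.52047508 0.05441477 0.18573108] 0.00196102707733824 [-0.02857451  0.00430255]
pin [-0.0562002   0.02530709]
camoff [ 0.07233233 -0.02008561  0.14659991] [-0.28317404  0.08226239 -0.95553407] [-1.39048537e-01  4.60543387e-02  1.51340426e+00 -4.44089210e-16
  1.58213405e+00  1.71007607e+00]
camoff [-0.07233233  0.02008561  0.14659991] [ 0.28317404 -0.08226239 -0.95553407] [-1.39048537e-01  4.60543387e-02  1.51340426e+00 -4.44089210e-16
  1.58213405e+00 -1.43151658e+00]
```

Plug residuals are 0.3 mm and the pin lands at (−56, +25) mm, as it should. The knob estimate of x = −29 mm is a bit short of the expected −32 to −43. I'll close the gripper, hover behind the knob and check with the wrist camera.

```bash
cat >> h.py <<'E'
TH=-0.27833; RG=np.array([[np.cos(TH),-np.sin(TH)],[np.sin(TH),np.cos(TH)]]); TG=np.array([.54677,.04243])
def W(x,y,z): return np.r_[RG@np.array([x,y])+TG,z]
def G(p): return np.r_[RG.T@(np.asarray(p)[:2]-TG),p[2]]
_X=np.r_[-RG[:,1],0]; _X=-_X if False else _X
_X=np.r_[-RG[:,1],0]; Zd=np.array([0,0,-1.])
O1=np.c_[np.r_[RG[:,1],0],np.cross(Zd,np.r_[RG[:,1],0]),Zd]; O2=np.c_[_X,np.cross(Zd,_X),Zd]
O=O1 if abs(kinematics.solve_ik(W(-.1,0,.32),O1)[5])<abs(kinematics.solve_ik(W(-.1,0,.32),O2)[5]) else O2
E
python3 - <<'E'
from h import *
fingers.move_gripper(0)
bot.reach(W(-.1,0,.32),O)
s=sensors.observe(); im=optics.capture("wrist")[:,:,::-1]; cv2.imwrite("pics/w1.png",im)
print(s["t"],s["q"],G(s["tcp_pos"]),s["gripper_width"],s["wrist_force"])
np.savez("w1.npz",p=s["tcp_pos"],R=s["orientation"])
for b in brass(im.copy(),80): print(b)
E
```

```text
3.3417 [-1.06133208e-01 -1.56134937e-01  1.78443385e+00  2.37531656e-04
  1.51352093e+00 -1.39949674e+00] [-0.10025819  0.00059083  0.31986815] 0.0001753254622029125 [0.07928198 0.46816045 0.14023022]
(array([172.4, 226. ]), np.int32(2569), array([ 55, 175], dtype=int32))
(array([296. , 252.4]), np.int32(197), array([17, 16], dtype=int32))
(array([346.1, 256.2]), np.int32(332), array([18, 23], dtype=int32))
(array([219.6, 297.7]), np.int32(797), array([32, 35], dtype=int32))
(array([287.4, 380.9]), np.int32(418), array([10, 69], dtype=int32))
(array([355.2, 382.5]), np.int32(334), array([ 7, 69], dtype=int32))
(array([303.5, 442.5]), np.int32(4454), array([427,  18], dtype=int32))
```

View pics/w1.png

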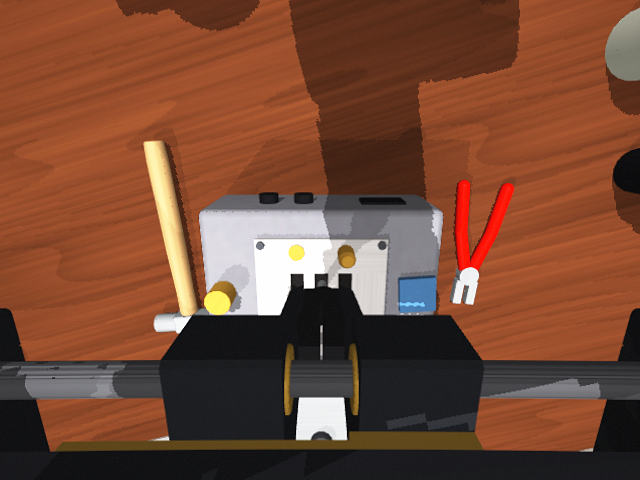

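The wrist camera sits on the far side looking back. The near-right plug is at (296,252) and the pin at (346,257), and the fingers cover the knob. I'll check the plug against the fit, then descend behind the knob and push it to neutral with a force guard.

```bash
python3 - <<'E'
from h import *
d=np.load("w1.npz"); ps=(d["p"],d["R"])
print("plug",G(onz("wrist",(296,252.4),.113,ps))*1e3,"pin base",G(onz("wrist",(346.1,250),.14,ps))*1e3)
bot.move_linear(W(-.1,0,.165),O,max_speed=.15)
s=sensors.observe(); print(G(s["tcp_pos"]),s["wrist_force"])
for x in (-.06,-.045,-.035,-.026):
    r=bot.move_linear(W(x,0,.165),O,max_speed=.06,max_force=12)
    s=sensors.observe(); print(r,s["t"],G(s["tcp_pos"])*1e3,RG.T@s["wrist_force"][:2])
    if r: break
for n in ("top","side"): cv2.imwrite(f"pics/{n}1.png",optics.capture(n)[:,:,::-1])
a=cv2.imread("pics/top1.png")[190:300,240:370]; b=cv2.imread("pics/side1.png")[190:290,255:365]
cv2.imwrite("pics/c1.png",np.hstack([cv2.resize(x,(395,395),interpolation=cv2.INTER_CUBIC) for x in (a,b)]))
E
```

```text
plug [-53.58828213 -26.7031958  113.        ] pin base [-65.3361495   23.87882553 140.        ]
[-0.09937428  0.00016803  0.16580876] [ 0.65955183  0.08023545 -0.63239816]
False 5.3917 [-6.02825722e+01 -2.90497853e-02  1.64729567e+02] [-0.04968926 -0.77895491]
False 5.7917 [-4.45987246e+01  5.57630196e-02  1.65026168e+02] [-0.7156112  -0.37831922]
False 6.1083 [-3.45504686e+01 -1.44437566e-02  1.64956937e+02] [-0.94324693  0.76480395]
False 6.4083 [-2.55463587e+01 -3.65600159e-02  1.64964054e+02] [-0.4572872   1.06182086]
```

View pics/c1.png

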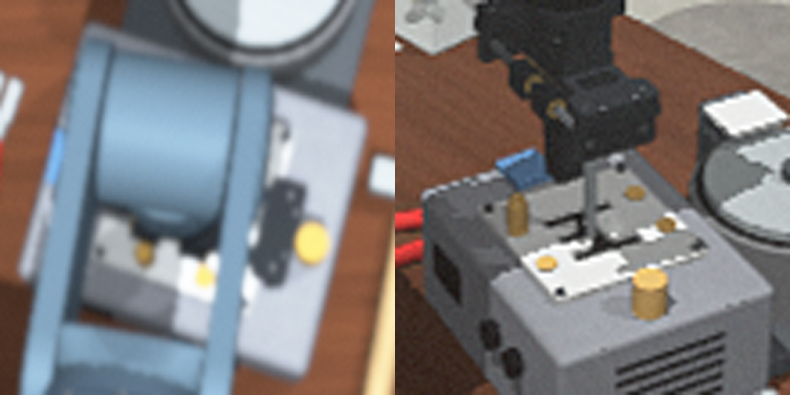

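The stem now stands near upright at the side crop (590,215), and no wall force has been felt yet. I'll nudge on gently to feel the neutral wall.

```bash
python3 - <<'E'
from h import *
for x in (-.024,-.022,-.020,-.018,-.016):
    r=bot.move_linear(W(x,0,.165),O,max_speed=.02,max_force=7)
    s=sensors.observe(); f=RG.T@s["wrist_force"][:2]; print(r,s["t"],G(s["tcp_pos"])*1e3,f)
    if r or f[0]<-6: break
bot.move_linear(W(-.09,0,.165),O,max_speed=.15)
bot.move_linear(W(-.09,0,.25),O,max_speed=.2)
bot.reach(W(-.14,-.1,.27),O)
print(sensors.observe()["t"])
for n in ("top","side"): cv2.imwrite(f"pics/{n}2.png",optics.capture(n)[:,:,::-1])
a=cv2.imread("pics/top2.png")[190:300,240:370]; b=cv2.imread("pics/side2.png")[190:290,255:365]
cv2.imwrite("pics/c2.png",np.hstack([cv2.resize(x,(395,395),interpolation=cv2.INTER_CUBIC) for x in (a,b)]))
E
```

```text
False 6.7583 [-2.40618140e+01 -3.86781253e-02  1.64985191e+02] [-1.15935969  0.48683279]
False 7.0083 [-2.19439743e+01 -4.95748369e-03  1.64994608e+02] [-1.27312743  0.43220246]
False 7.2583 [-1.98741096e+01  2.19648570e-02  1.65006880e+02] [-2.09465277  0.49721888]
False 7.5083 [-1.87231965e+01  2.48166348e-02  1.64944882e+02] [-5.74215104  0.20211222]
False 7.7583 [-1.80415570e+01  8.78065005e-02  1.64889595e+02] [-11.40067591  -0.39185006]
9.5
```

View pics/c2.png

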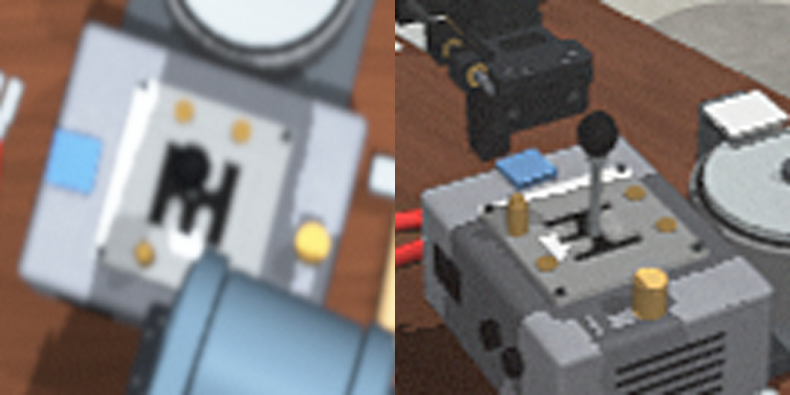

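```bash
python3 - <<'E'
from h import *
p,gap=tri(ray("top",(302.5,235.4)),ray("side",(311.5,223.4))); print(G(p)*1e3,gap*1e3)
for n,(x0,x1,y0,y1) in {"top":(293,312,226,246),"side":(300,322,212,233)}.items():
    g=cv2.cvtColor(cv2.imread(f"pics/{n}2.png"),cv2.COLOR_BGR2GRAY)
    m=np.zeros_like(g); m[y0:y1,x0:x1]=(g[y0:y1,x0:x1]<60)*255
    m=cv2.morphologyEx(m,cv2.MORPH_OPEN,cv2.getStructuringElement(cv2.MORPH_ELLIPSE,(9,9)))
    k,l,s,c=cv2.connectedComponentsWithStats(m); print(n,s[1:],c[1:])
E
```

```text
[  8.50296989   2.08012903 189.95874763] 1.9723610836667396
top [[294 231  14  14 140]] [[300.5 237.5]]
side [[306 218  11  11  88]] [[311.11363636 223.125     ]]
```

The knob is at z = 190 mm, so it is upright, resting against the far wall of the neutral slot (about +5 mm). I'll nudge it back to the middle of the cross slot so it can't rub or catch, then push it to the left.

```bash
python3 - <<'E'
from h import *
def st(r=None):
    s=sensors.observe(); f=RG.T@s["wrist_force"][:2]; print(r,round(s["t"],2),(G(s["tcp_pos"])*1e3).round(1),f.round(1)); return f
bot.reach(W(.06,0,.26),O)
bot.move_linear(W(.06,0,.165),O,max_speed=.2); st()
r=bot.move_linear(W(.032,0,.165),O,max_speed=.06,max_force=8); st(r)
r=bot.move_linear(W(.024,0,.165),O,max_speed=.02,max_force=8); st(r)
bot.move_linear(W(.06,0,.165),O,max_speed=.15)
bot.move_linear(W(.06,0,.25),O,max_speed=.2)
bot.reach(W(0,-.075,.25),O)
bot.move_linear(W(0,-.075,.165),O,max_speed=.2); st()
for y in (-.04,-.03,-.02,-.01,0):
    r=bot.move_linear(W(0,y,.165),O,max_speed=.06,max_force=10); st(r)
    if r: break
for n in ("side",): cv2.imwrite(f"pics/{n}3.png",optics.capture(n)[:,:,::-1])
b=cv2.imread("pics/side3.png")[190:290,255:365]
cv2.imwrite("pics/c3.png",cv2.resize(b,(550,500),interpolation=cv2.INTER_CUBIC))
E
```

```text
None 11.12 [ 60.5  -0.2 166.5] [ 0.8 -0.9]
False 11.74 [3.200e+01 1.000e-01 1.653e+02] [-0.1  0.4]
False 12.29 [ 24.    0.  165.1] [1.2 0.2]
None 14.3 [  0.4 -74.5 165.1] [1.2 0.5]
False 15.03 [-1.000e-01 -3.990e+01  1.649e+02] [ 1.2 -0.6]
False 15.35 [ -0.  -29.7 165. ] [0.5 0.5]
False 15.67 [-1.00e-01 -1.95e+01  1.65e+02] [ 0.1 -0.2]
False 15.98 [-1.000e-01 -9.400e+00  1.649e+02] [-0.3  0.2]
False 16.3 [ -0.    0.6 165. ] [0.6 0.3]
```

View pics/c3.png

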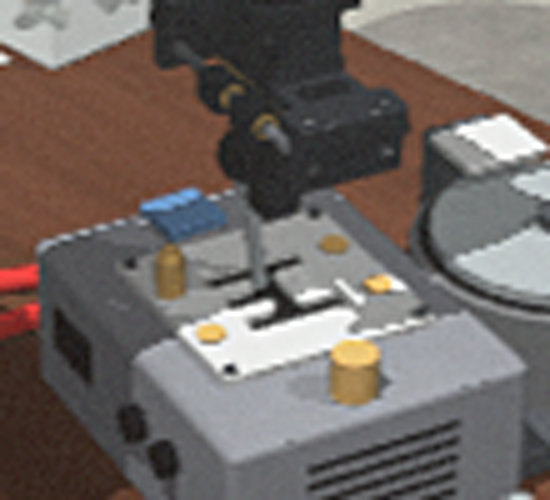

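The stem leans left at (255,245) and sits in the cross slot, heading for its left end. I'll continue to the stop.

```bash
python3 - <<'E'
from h import *
def st(r=None):
    s=sensors.observe(); f=RG.T@s["wrist_force"][:2]; print(r,round(s["t"],2),(G(s["tcp_pos"])*1e3).round(1),f.round(1)); return f
for y in np.arange(.004,.036,.002):
    r=bot.move_linear(W(0,y,.165),O,max_speed=.03,max_force=7); f=st(r)
    if r or f[1]<-5: break
bot.move_linear(W(0,-.05,.165),O,max_speed=.15)
bot.move_linear(W(0,-.05,.25),O,max_speed=.2)
bot.reach(W(.07,-.08,.28),O)
for n in ("top","side"): cv2.imwrite(f"pics/{n}4.png",optics.capture(n)[:,:,::-1])
a=cv2.imread("pics/top4.png")[190:300,240:370]; b=cv2.imread("pics/side4.png")[190:290,255:365]
cv2.imwrite("pics/c4.png",np.hstack([cv2.resize(x,(395,395),interpolation=cv2.INTER_CUBIC) for x in (a,b)]))
st()
E
```

```text
False 16.63 [ -0.    4.2 165. ] [0.3 0.3]
False 16.88 [ -0.    6.1 165. ] [ 0.1 -1.4]
False 17.13 [ -0.    8.1 165. ] [-0.5 -1.8]
False 17.38 [  0.   10.2 165. ] [ 0.  -0.9]
False 17.63 [ -0.   12.2 165. ] [-0.1 -0.5]
False 17.88 [  0.   14.2 165. ] [ 0.4 -1.2]
False 18.13 [  0.   15.6 165. ] [-0.7 -4.6]
False 18.38 [  0.2  16.  165. ] [ -0.  -11.8]
None 20.08 [ 68.5 -79.6 277.6] [-0.7  0.9]
```

View pics/c4.png

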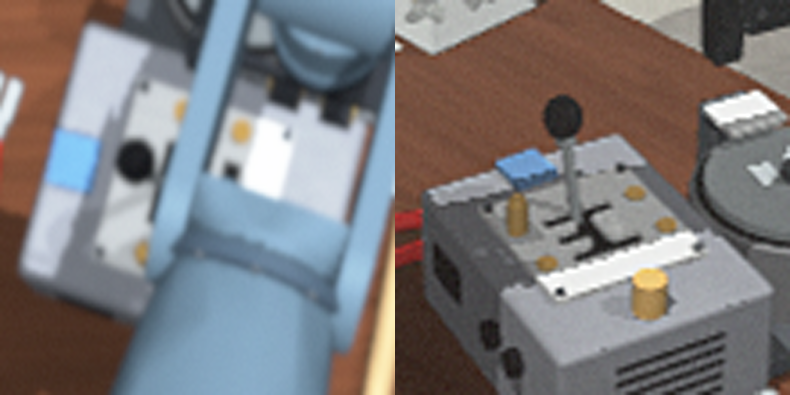

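The knob is at the left end of the cross slot: top crop (135,161), side crop (562,117), with the stem at the junction. Now I'll push toward the robot into the pinned slot.

```bash
python3 - <<'E'
from h import *
def st(r=None):
    s=sensors.observe(); f=RG.T@s["wrist_force"][:2]; print(r,round(s["t"],2),(G(s["tcp_pos"])*1e3).round(1),f.round(1)); return f
p,gap=tri(ray("top",(284.4,234.8)),ray("side",(301.5,219.6))); k=G(p)*1e3; print(k,gap*1e3)
assert abs(k[0])<12 and 38<k[1]<56 and 176<k[2]<194
bot.reach(W(.07,.046,.26),O)
bot.move_linear(W(.07,.046,.160),O,max_speed=.2); st()
for x in (.035,.02,.01,0,-.01,-.015,-.017,-.019,-.021,-.023,-.025,-.027):
    r=bot.move_linear(W(x,.046,.160),O,max_speed=.06 if x>-.012 else .02,max_force=10); f=st(r)
    if r or f[0]>9: break
cv2.imwrite("pics/side5.png",optics.capture("side")[:,:,::-1])
b=cv2.imread("pics/side5.png")[190:290,255:365]
cv2.imwrite("pics/c5.png",cv2.resize(b,(550,500),interpolation=cv2.INTER_CUBIC))
E
```

```text
[ -1.59718031  45.84524085 183.1483201 ] 2.8736561100922695
None 21.31 [ 70.9  45.4 161.1] [ 1.4 -0.6]
False 22.04 [ 35.1  46.1 160.2] [-0.6 -0.1]
False 22.44 [ 19.7  46.  160.1] [0.3 0.5]
False 22.76 [  9.6  46.1 160.1] [0.3 0. ]
False 23.07 [ -0.6  46.  159.9] [-0.   0.5]
False 23.39 [-10.6  46.  160. ] [-0.5 -0.8]
False 23.79 [-15.1  46.  160. ] [ 1.  -1.2]
False 24.04 [-17.  46. 160.] [ 1.2 -1. ]
False 24.29 [-18.6  45.9 160.1] [ 3.7 -0.7]
False 24.54 [-20.1  45.9 160.1] [ 6.3 -0.7]
False 24.79 [-21.   45.8 160.1] [11.3  0.2]
```

View pics/c5.png

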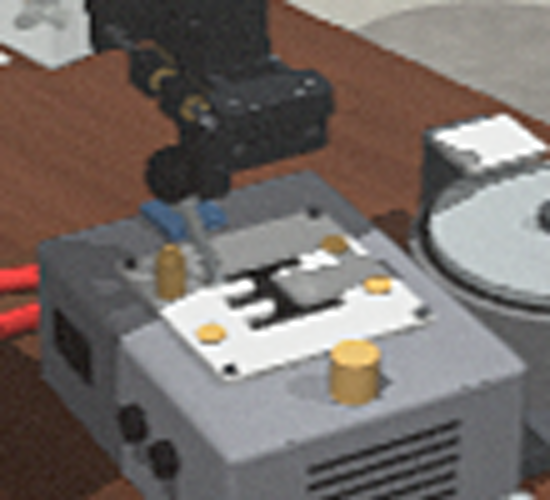

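The stop was felt at TCP x ≈ −20 mm, which puts the knob at −44 mm, and the stem leans into the slot beside the pin. I'll retreat and verify.

```bash
python3 - <<'E'
from h import *
bot.move_linear(W(.06,.046,.165),O,max_speed=.15)
bot.move_linear(W(.06,.046,.26),O,max_speed=.2)
bot.reach(W(.08,-.12,.28),O)
for n in ("top","side"): cv2.imwrite(f"pics/{n}6.png",optics.capture(n)[:,:,::-1])
a=cv2.imread("pics/top6.png")[190:300,240:370]; b=cv2.imread("pics/side6.png")[190:290,255:365]
cv2.imwrite("pics/c6.png",np.hstack([cv2.resize(x,(395,395),interpolation=cv2.INTER_CUBIC) for x in (a,b)]))
print(sensors.observe()["t"],sensors.observe()["wrist_force"])
E
```

```text
26.9833 [-0.20444981  0.41331714 -0.89494117]
```

View pics/c6.png

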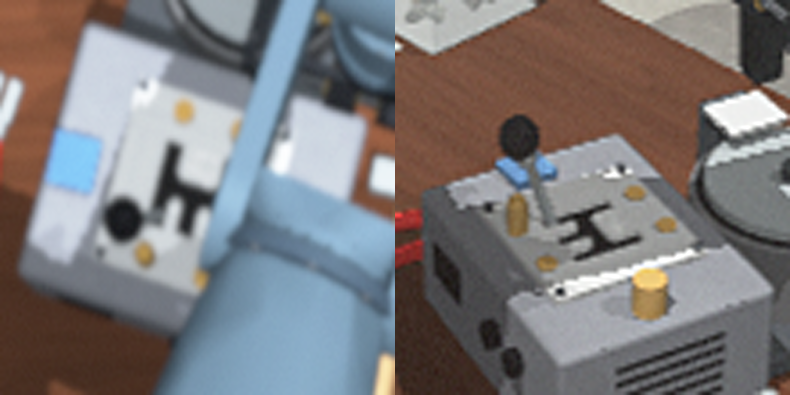

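```bash
python3 - <<'E'
from h import *
f=130/395
p,gap=tri(ray("top",(240+123*f,190+219*110/395)),ray("side",(255+(519-395)*110/395,190+137*100/395))); print(G(p)*1e3,gap*1e3)
E
```

```text
[-42.60341723  43.52958008 178.07044145] 2.7807851186877803
```

The knob measures (−43, 44, 178) mm, against (−44, 47, 178) expected, which is within calibration. The tile, weight and pin look unmoved. I'm handing in.

```bash
python3 - <<'E'
from workcell import hand_in
hand_in()
E
```

```text
the job is handed in; nothing more can be done
```

I pushed the lever with closed fingertips out of park, left along the neutral cross slot, and home into the near-left slot, the one with the upright brass pin. The job was handed in at about 27 s of the 51 s allowed.

**Moves:** The first push ran lightly into the far wall of the neutral slot, so I nudged the knob back to the middle before going left. From there it went to the left stop and then toward the robot until it stopped. The three end contacts I drove to read about 11–12 N each.

**Final check:** With the arm clear, the knob measured (−43, +44, 178) mm in gate axes, against (−44, +47, 178) expected. The two camera rays missed each other by 2.8 mm. The tile and weight looked unmoved in the pictures. I did not check the nippers, hammer and other table items in the last views, but the arm never worked near table height.

**Disagreements:**
- The first camera estimate of the parked knob was x = −29 mm, short of the expected −32 to −43.
- In the wrist picture the near-right plug came out about 2.5 mm from the top-view fit. My rough wrist estimate of the pin was about 9 mm off in x, so I used the top-view fit.
- The final y is about 3 mm under nominal, which is near the calibration error and the slot's play.

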